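# Unclamp the slide-mounting fixture

## Task

The slides in the mounting fixture are ready: swing the fixture's latch fully aside, then lift the clamp plate straight up off its two dowels, keeping it level so that it does not bind. Lay the plate on the sloped rest, flat on the slope with its lower end edge against the ledge and not hanging over the sides; keep hold of it until it lies flat on the slope, do not drop it. Leave the latch open and the other things on the counter where they are.

Things in the scene. Friction and masses are not known exactly. Their poses are not given: they have to be found in the camera images.
- fixture: Black fixture block, fixed, top face 30 mm above the counter. Origin on the counter under the seated plate's middle; x along the plate towards the latch end, z up; block spans x -75..+125, y +-50 mm. Two upright steel dowels, 8 mm across, at x = +-50 mm, y = 0, tops 48 mm above the counter (18 mm above the top face, 10 mm above the plate).
- plate_grip (a point): Loose aluminium clamp plate, 0.18-0.35 kg, 130 (x) x 80 (y) x 8 mm, two 9 mm holes at x = +-50 mm over the dowels; mid rib to hold: 46 mm along x, 12 mm thick (y), 40 mm above the plate's top. This point: in the rib, plate's middle, 36 mm above the underside (66 above the counter at the start). z out of the top face; starts flat on the fixture, x along its x; both ends alike.
- latch (a joint): Swing latch at the fixture's +x end: flat steel bar on an upright pivot, nose 18 mm over the plate's end, knob on its other end. 0 = closed (knob on the pivot's +x side, starts 0-0.2 rad); grows counter-clockwise from above (knob towards fixture +y), stop at 1.6 rad; fully aside is above 1.3. Stays where left; 1.5 N at the knob turns it.
- latch_knob (a point): Upright round black knob of the latch, 12 mm across, from the bar's top (47 mm above the counter) up to 82 mm. This point: on the knob's axis, 67 mm above the counter, 30 mm from the pivot.
- latch_pivot (a point): Point on the latch's upright pivot axis, 67 mm above the counter, at x = +83, y = +25 mm of the fixture.
- rest_face: Sloped rest: grey sheet stand, fixed; face at 35 degrees, rising away from its ledge. Origin: middle of the face's lower edge, on the face at the ledge, 10.5 mm above the counter; x up the slope (150 mm), y along the ledge (120 mm), z square out of the face. Ledge: lip 13 mm high (z) at x = 0. A plate in place has plate_grip at x = 65, y = 0, z = 36 mm, its x along this x, either end up.
- stain_bottle: small white-capped round bottle, 34 mm across, 70 mm tall, standing between the fixture and the rest; loose, leave it alone. Origin in the middle of its underside.
- tube_rack: flat blue plastic rack with rows of holes, 100 x 200 x 26 mm; loose, leave it alone. Origin in the middle of its underside.
- slide_box: flat white slide box 90 x 180 x 28 mm; loose, leave it alone. Origin in the middle of its underside.
- beaker: clear glass beaker, 64 mm across, 80 mm tall; loose, leave it alone. Origin in the middle of its underside.
- cassettes: pile of white tissue cassettes 40 x 28 x 32 mm; loose, leave it alone. Origin in the middle of its underside.
- reagent_jar: amber jar, 60 mm across, 85 mm tall; loose, leave it alone. Origin in the middle of its underside.
There are look-alikes about, which are no part of the job. What is meant by the part that bears plate_grip is not blue, and is the smaller of those in its own colour.

How it is judged:
By the outcome, as a careful person would: the job done as asked, in the order asked, and still so for the second after the job is handed in, with the robot touching nothing.
It also fails if it takes over 53 s, if anything falls off the work surface, if the arm or the gripper's body presses on something with over 40 N, if the wrist force passes 120 N, or if a joint passes its speed limit or range.

## Robot

A 6-joint arm with a two-finger parallel gripper is mounted at the origin on the work surface. World frame = base frame: x ahead of the robot, y to its left, z up, the work surface at z = 0. Lengths are in mm, angles in rad, forces in N, time in s.
With the tool pointing down it reaches from about 375 to 975 mm from the base axis. Payload 3.8 kg.
Tool frame: the origin (TCP) lies midway between the tips of the shut fingers; the grasp point (between the pads) lies 19 mm behind it; x points along the fingers, y is the direction in which the jaws open and shut, and the axes are right-handed (so a half turn about x gives the same grasp; the last joint's range is limited). The gripper opens to 88 mm and grips with 3 to 60 N. Pads are 18 mm wide; open, the fingers measure 123 mm over their backs; the gripper's body (75 mm by 187 mm) begins 45 mm behind the grasp point.
Start: joints at [1.288, 0.264, 1.604, -0, 1.274, -0.037], TCP at [164.247, 654.707, 238.706] pointing down, gripper open.
Joint ranges: [-2.63, 2.63], [-0.94, 2.18], [0.31, 2.57], [-1.31, 4.45], [0, 2.66], [-2.55, 2.55]. Speed limits (rad/s): [2.57, 2.57, 3.14, 3.14, 3.14, 3.14].

## Interface

Orientations are given as a rotation vector (axis times angle).
In Python, from plant import env, optics gives the robot as it stands. The module is installed in compiled form; this text tells all that it offers.
- The arm moves only by the tool arm_command, never from a script. Its argument "rows" is a list of rows, each a list of 5 numbers: the shift along the tool's x, y, z in cm, then the turn about the tool's x in rad, then the finger opening in cm, from 0 to 8.81. In form: [[tx, ty, tz, twist, fingers], ...]. A call has 1 to 20 rows; each row shifts and turns the commanded pose from where the row before left it, along the tool's axes as they then stand; what a row does not reach is not made up. A row lasts 1/8 s, in which the tool goes at most 62.5 mm and 10.7 degrees, less where a joint would pass 70% of its speed; a pose out of reach is approached as far as the arm can. A call is refused whole if a number of a shift passes 6.25 or a number of a turn 0.188, either way. A call with a gripper value outside its range is refused whole. The fingers move at their own pace and stop on an object; the grip force is fixed at half the most. Time passes only in rows, so rows that do not move let the fingers close. It gives the time, the measured TCP pose, the force and the opening at its end, in the units of the state.
- env.state(): the state, without advancing time (a new reading comes with each control period).
- optics.capture(name): name is "side" or "top"; returns the picture (384x512x3 uint8, blue, green, red); there is no depth.
- optics.camera_info(name): a dict with "intrinsics" (3x3 intrinsics, pixels), "camera_from_world" (4x4, takes a point from world to camera coordinates). Camera axes: x right, y down, z forward; pixel columns grow to the right and rows downward; lengths in mm; the calibration is good to about 2 mm. A picture is of the moment at which its call begins. camera_info takes no time and is no camera call.
- env.hand_in(): hands the job in, once; it reports no verdict.
The state is a dict: "time_s": time; "qpos": joint angles; "joint_velocities": joint speeds; "tau": joint torques, N m; "eef_pos": TCP position; "tool_rot": TCP orientation; "force": force on the tool from outside, world axes, zero at the start; "torque": the same for the moment, N m; "finger_gap": finger opening in mm.
Only numpy, scipy, OpenCV 4.12 (cv2) and the standard library are available. Lean on these libraries where they do the work, as an engineer would, in place of code of your own. Each camera call takes 0.05 s, during which the arm holds its last target.

## Working session

There is one attempt and no reset: what is moved stays moved. The work goes in short steps, Python scripts to look and compute and a tool call to move; the robot and the scene stay as the last step left them, time stands still between calls to the robot, and variables do not carry over. Pictures are saved under pics/ and viewed, and the job is handed in when it is done.

Besides the shell and the picture viewer there is one more tool, called after ">>>" as name(argument=value, ...), one argument or row to a line, values as JSON. arm_command: Moves the arm, as the interface text tells. Its arguments: {"type":"object","properties":{"rows":{"type":"array"}},"required":["rows"]}

```bash
mkdir -p pics; ls
python3 - <<'E'
from plant import env, optics
import cv2, numpy as np
s=env.state(); print(s)
for n in ("side","top"):
    im=optics.capture(n); cv2.imwrite(f"pics/{n}0.png",im)
    i=optics.camera_info(n); print(n,np.round(i["intrinsics"],1).tolist(),np.round(i["camera_from_world"],3).tolist())
E
```

```text
pics
{'time_s': 0.0, 'qpos': array([ 1.28809642e+00,  2.64730963e-01,  1.60535365e+00, -1.87233176e-06,
        1.27371220e+00, -3.69216616e-02]), 'joint_velocities': array([-0.00094343, -0.00022466,  0.00104084, -0.00171223,  0.00126822,
       -0.00211854]), 'tau': array([-3.06271031e-04, -5.02122474e+01, -3.56880069e+01,  7.26652262e-02,
        2.96928466e-02, -1.88180875e-04]), 'eef_pos': array([164.05408072, 654.03071593, 237.41395762]), 'tool_rot': array([ 0.19124184,  1.56251948, -0.19466768]), 'force': array([-0.87763707, -0.68626372,  0.82782991]), 'torque': array([ 0.02410625, -0.01802747, -0.02047883]), 'finger_gap': 88.28439757262046}
side [[453.1, 0.0, 253.5], [0.0, 453.1, 189.3], [0.0, 0.0, 1.0]] [[0.694, -0.72, 0.007, -321.409], [-0.455, -0.446, -0.771, 278.278], [0.558, 0.532, -0.637, 1085.275], [0.0, 0.0, 0.0, 1.0]]
top [[347.6, 0.0, 261.0], [0.0, 347.6, 194.9], [0.0, 0.0, 1.0]] [[-0.001, -1.0, -0.006, 8.658], [-0.981, 0.002, -0.192, 496.198], [0.192, 0.005, -0.981, 986.294], [0.0, 0.0, 0.0, 1.0]]
```

View pics/side0.png

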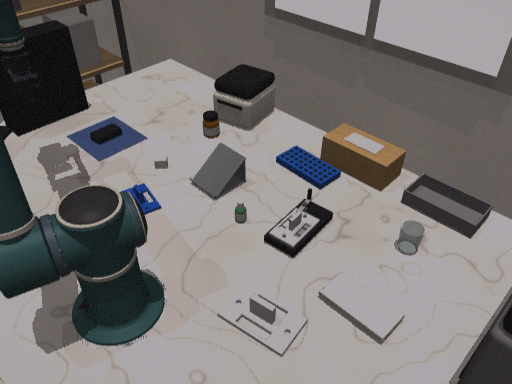

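View pics/top0.png

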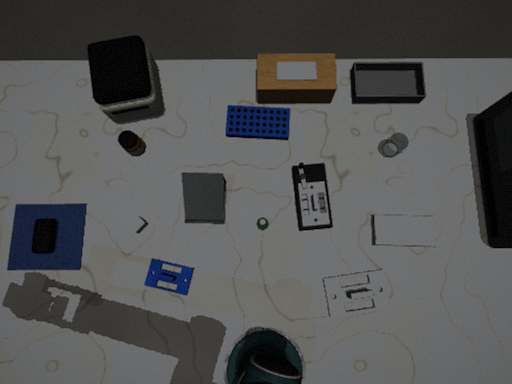

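Run:
```python
import cv2
t=cv2.imread("pics/top0.png"); s=cv2.imread("pics/side0.png")
a=cv2.convertScaleAbs(cv2.resize(t[155:240,170:345],None,fx=4.5,fy=4.5,interpolation=cv2.INTER_CUBIC),alpha=1.6)
b=cv2.resize(s[135:260,180:345],None,fx=4.8,fy=4.8,interpolation=cv2.INTER_CUBIC)
b=cv2.convertScaleAbs(b,alpha=1.5)
cv2.imwrite("pics/tz.png",a);cv2.imwrite("pics/sz.png",b);print(a.shape,b.shape)
```

```text
(382, 788, 3) (600, 792, 3)
```

View pics/tz.png

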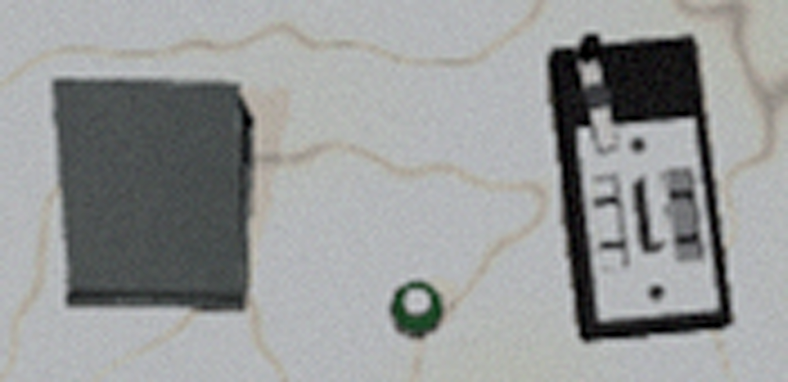

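View pics/sz.png

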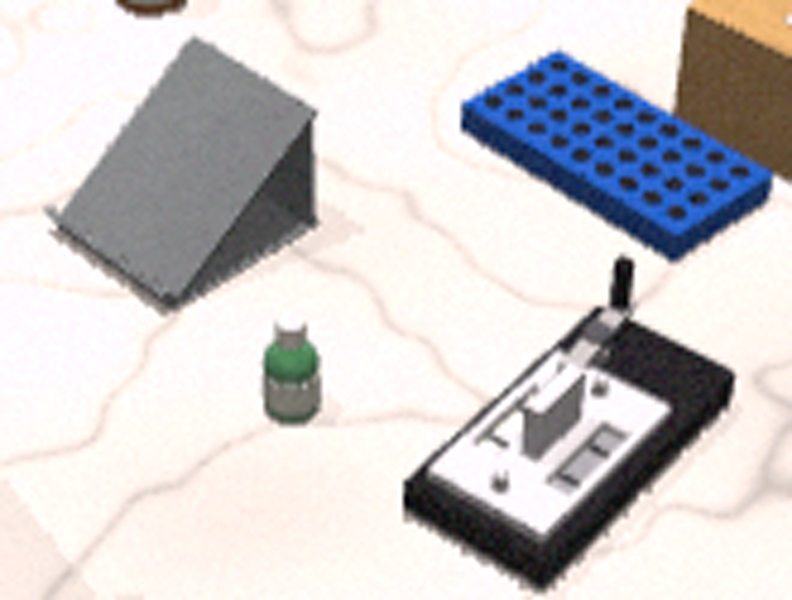

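```bash
cat > h.py <<'E'
import numpy as np, cv2
from scipy.optimize import least_squares
from plant import env, optics
CI={n:optics.camera_info(n) for n in ("side","top")}
def proj(n,P):
    P=np.atleast_2d(P); i=CI[n]; T=np.array(i["camera_from_world"]);K=np.array(i["intrinsics"])
    c=P@T[:3,:3].T+T[:3,3]; q=c@K.T; return q[:,:2]/q[:,2:]
def rz(a): c,s=np.cos(a),np.sin(a); return np.array([[c,-s,0],[s,c,0],[0,0,1]])
def fixpts(p,L): return np.atleast_2d(L)@rz(p[2]).T+np.array([p[0],p[1],p[3]])
S=35*np.pi/180
RS=np.array([[np.cos(S),0,-np.sin(S)],[0,1,0],[np.sin(S),0,np.cos(S)]])
def restpts(p,L): return (np.atleast_2d(L)@RS.T)@rz(p[2]).T+np.array([p[0],p[1],p[3]])
def tri(ps,pt):
    f=lambda X: np.r_[proj("side",X)[0]-ps,proj("top",X)[0]-pt]
    r=least_squares(f,[600,0,50]); return r.x,r.fun
def tz(u,v): return ((u+.5)/4.5-.5+170,(v+.5)/4.5-.5+155)
def sz(u,v): return ((u+.5)/4.8-.5+180,(v+.5)/4.8-.5+135)
E
cat > m1.py <<'E'
from h import *
for n in CI:
    T=np.array(CI[n]["camera_from_world"]); print(n,-T[:3,:3].T@T[:3,3])
F=[("top",tz(552,50),(125,50,30)),("top",tz(693,38),(125,-50,30)),("top",tz(729,318),(-75,-50,30)),("top",tz(587,330),(-75,50,30)),
("top",tz(638,145),(50,0,43)),("top",tz(656,292),(-50,0,43)),
("side",sz(405,485),(-75,50,30)),("side",sz(545,572),(-75,-50,30)),("side",sz(735,375),(125,-50,30)),("side",sz(600,307),(125,50,30)),
("side",sz(602,378),(50,0,46)),("side",sz(500,472),(-50,0,46))]
g=lambda p: np.concatenate([proj(n,fixpts(p,L))[0]-q for n,q,L in F])
r=least_squares(g,[600,-80,0,0],loss="soft_l1"); print("fix",r.x); print(np.round(g(r.x).reshape(-1,2),1).tolist()); fp=r.x
X=tri(sz(624,262),tz(590,42)); print("knobtop",X); d=(X[0]-fixpts(fp,(83,25,0))[0]); l=rz(fp[2]).T@d; print("knob rel pivot",l,np.arctan2(l[1],l[0]))
R=[("top",tz(55,80),(150,60,0)),("top",tz(238,84),(150,-60,0)),("side",sz(195,38),(150,60,0)),("side",sz(315,113),(150,-60,0)),
("side",sz(48,208),(0,60,13)),("side",sz(180,295),(0,-60,13)),("top",tz(68,293),(0,60,13)),("top",tz(243,293),(0,-60,13))]
g2=lambda p: np.concatenate([proj(n,restpts(p,L))[0]-q for n,q,L in R])
r=least_squares(g2,[600,150,0,10.5],loss="soft_l1"); print("rest",r.x); print(np.round(g2(r.x).reshape(-1,2),1).tolist())
print("bottle top",tri(sz(291,325),tz(417,300)))
np.save("fp.npy",fp);np.save("rp.npy",r.x)
E
python3 m1.py
cat > ov.py <<'E'
from h import *
import sys
def box(a,b): return [((x if i else a[0]),0,0) for i in (0,)]
def draw(n,im,fun,p,segs,col,k,o):
    for A,B in segs:
        q=((proj(n,fun(p,[A,B]))-o+.5)*k-.5).round().astype(int); cv2.line(im,tuple(map(int,q[0])),tuple(map(int,q[1])),col,1)
def rect(x0,x1,y0,y1,z): c=[(x0,y0,z),(x1,y0,z),(x1,y1,z),(x0,y1,z)]; return list(zip(c,c[1:]+c[:1]))
fp=np.load("fp.npy");rp=np.load("rp.npy")
FS=rect(-75,125,-50,50,30)+rect(-65,65,-40,40,38)+rect(-23,23,-6,6,78)+[((50,0,38),(50,0,48)),((-50,0,38),(-50,0,48))]
RSg=rect(0,150,-60,60,0)+rect(0,0,-60,60,13)+[((0,60,0),(0,60,13))]
for n,o,w,k in(("top",(170,155),(175,85),4.5),("side",(180,135),(165,125),4.8)):
    im=cv2.imread(f"pics/{n}0.png")[o[1]:o[1]+w[1],o[0]:o[0]+w[0]]
    im=cv2.convertScaleAbs(cv2.resize(im,None,fx=k,fy=k,interpolation=cv2.INTER_CUBIC),alpha=1.5)
    draw(n,im,fixpts,fp,FS,(0,0,255),k,np.array(o)); draw(n,im,restpts,rp,RSg,(0,255,0),k,np.array(o))
    cv2.imwrite(f"pics/ov_{n}.png",im)
E
python3 ov.py
```

```text
side [-255.68256063 -684.44047013  908.14785767]
top [ 298.09727983    2.21240034 1063.10740715]
fix [ 4.73163052e+02 -1.47578281e+02  8.97088129e-02 -3.58134958e+00]
[[-0.7, -0.3], [0.1, -0.5], [0.5, 1.6], [-1.3, 2.0], [-0.3, -0.2], [-0.3, 0.1], [-0.4, -0.3], [0.7, -1.1], [0.9, -0.2], [0.1, -0.3], [0.0, 1.4], [0.4, 1.5]]
knobtop (array([ 581.78570196, -108.60883511,   81.01636874]), array([ 0.07330349, -0.01947009, -0.04969402,  0.05901524]))
knob rel pivot [28.67707865  4.08140001 84.59771832] 0.1413732870893302
rest [431.56732759 180.31458531  31.40247148   4.86404785]
[[-0.8, -0.2], [0.0, -0.6], [0.1, 0.1], [1.2, -0.1], [1.2, 0.6], [-1.2, -0.2], [-0.4, 0.5], [0.3, 1.0]]
bottle top (array([414.65937417,   4.75226201,  66.08856899]), array([ 0.32395536, -0.04301558, -0.21241147,  0.25711703]))
```

View pics/ov_top.png

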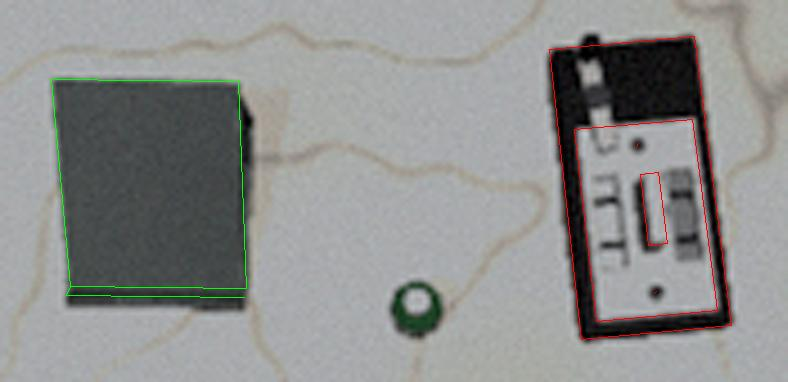

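View pics/ov_side.png

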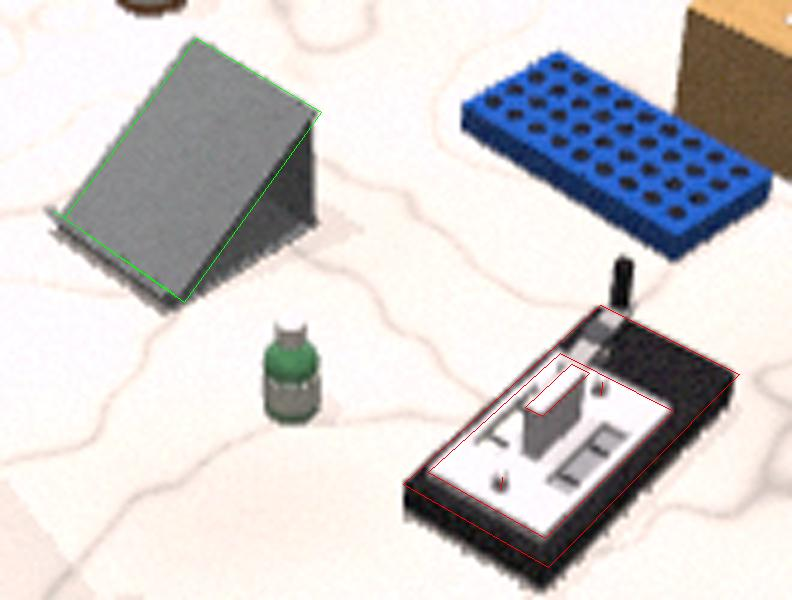

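```bash
cat > m2.py <<'E'
from h import *
F=[("top",tz(552,48),(125,50,30)),("top",tz(694,38),(125,-50,30)),("top",tz(731,322),(-75,-50,30)),
("top",tz(577,127),(65,40,38)),("top",tz(692,118),(65,-40,38)),("top",tz(718,312),(-65,-40,38)),("top",tz(598,322),(-65,40,38)),
("top",tz(638,145),(50,0,43)),("top",tz(656,292),(-50,0,43)),("top",tz(585,340),(-75,50,0)),("top",tz(733,327),(-75,-50,0)),
("side",sz(405,484),(-75,50,30)),("side",sz(735,374),(125,-50,30)),("side",sz(600,306),(125,50,30)),("side",sz(543,592),(-75,-50,0)),("side",sz(404,516),(-75,50,0)),
("side",sz(428,471),(-65,40,38)),("side",sz(546,536),(-65,-40,38)),("side",sz(671,407),(65,-40,38)),("side",sz(563,353),(65,40,38)),
("side",sz(600,388),(50,0,43)),("side",sz(499,480),(-50,0,43))]
R=[("top",tz(54,80),(150,60,0)),("top",tz(239,84),(150,-60,0)),("side",sz(195,38),(150,60,0)),("side",sz(315,113),(150,-60,0)),
("side",sz(47,207),(0,60,13)),("top",tz(68,290),(0,60,13)),("top",tz(245,292),(0,-60,13))]
off={"side":0,"top":1}
def g(v,full=False):
    fp,rp=v[:4],v[4:8]; o=v[8:].reshape(2,2)
    a=np.array([proj(n,fixpts(fp,L))[0]+o[off[n]]-q for n,q,L in F]); b=np.array([proj(n,restpts(rp,L))[0]+o[off[n]]-q for n,q,L in R])
    if full: return a,b
    return np.r_[a.ravel(),b.ravel(),(o.ravel())/1.0,(fp[3])/ZS,(rp[3]-10.5)/ZS]
for ZS in (100,1,.1):
    r=least_squares(g,[473,-147,.09,0,431,180,-.01,10.5,0,0,0,0],loss="soft_l1"); print(ZS,np.round(r.x,3).tolist(),round(r.cost,2))
a,b=g(r.x,1); print(np.round(a,1).tolist()); print(np.round(b,1).tolist())
np.save("fp.npy",r.x[:4]);np.save("rp.npy",r.x[4:8]);np.save("off.npy",r.x[8:])
E
python3 m2.py; sed -i 's/proj(n,fun(p,\[A,B\]))/proj(n,fun(p,[A,B]))+np.load("off.npy").reshape(2,2)[{"side":0,"top":1}[n]]/' ov.py; python3 ov.py
```

```text
100 [475.019, -147.149, 0.092, -6.525, 433.314, 183.691, -0.023, 0.677, -0.411, -0.664, 0.812, 0.196] 8.0
1 [473.063, -147.961, 0.092, -0.076, 429.8, 180.048, -0.025, 10.275, -0.328, 0.503, 0.233, -0.086] 9.3
0.1 [473.053, -147.954, 0.092, -0.001, 429.727, 179.985, -0.025, 10.498, -0.325, 0.525, 0.23, -0.087] 9.33
[[-0.4, -0.2], [0.4, -1.0], [0.8, 0.5], [-0.2, 0.3], [0.5, -0.2], [0.4, -0.6], [0.1, -0.3], [0.2, -0.5], [0.3, -0.1], [-1.3, 0.6], [-1.6, 0.4], [-0.6, -0.3], [0.7, -0.3], [-0.2, -0.5], [0.3, 2.1], [-0.6, 0.7], [-0.1, -0.1], [-0.4, 0.0], [0.2, 0.4], [-1.0, -0.4], [0.2, -0.3], [0.5, 0.3]]
[[-0.2, -0.3], [0.4, -0.3], [-0.2, -0.5], [0.7, -0.5], [0.7, 0.1], [-0.5, 1.3], [-0.1, 1.7]]
```

View pics/ov_top.png

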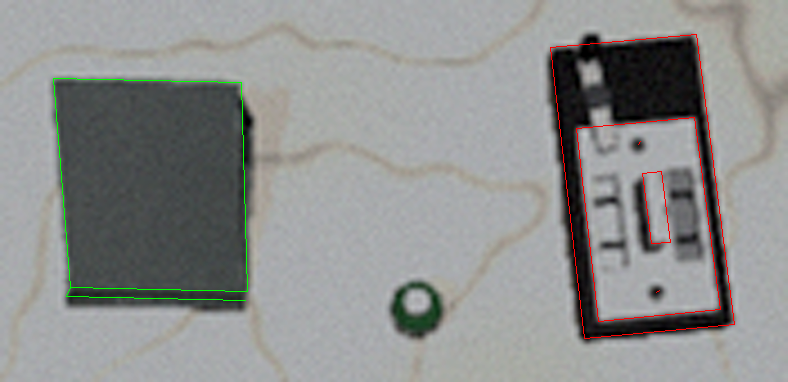

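View pics/ov_side.png

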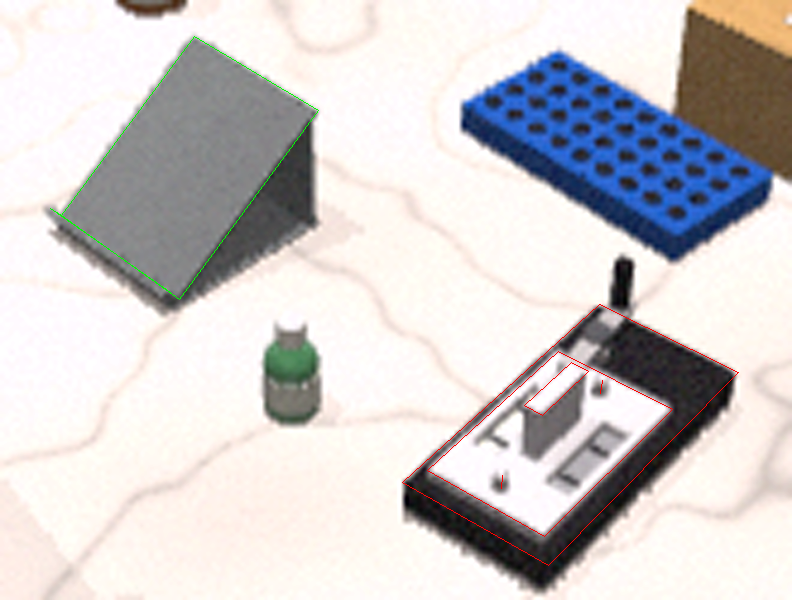

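```bash
cat > st.py <<'E'
from h import *
from scipy.spatial.transform import Rotation as Ro
def st():
    s=env.state(); R=Ro.from_rotvec(s["tool_rot"]).as_matrix(); return s,R
def show():
    s,R=st(); print("t",round(s["time_s"],2),"p",np.round(s["eef_pos"],1),"F",np.round(s["force"],1),"T",np.round(s["torque"],2),"gap",round(s["finger_gap"],1),"q",np.round(s["qpos"],2)); print(np.round(R,3).tolist(),"yang",np.arctan2(R[1,1],R[0,1])); return s,R
def plan(goal,yang=None):
    s,R=st(); d=R.T@(np.array(goal)-s["eef_pos"]); print("tool shift cm",np.round(d/10,2))
E
python3 - <<'E'
from st import *
show(); plan((577,-145,200))
E
```

```text
t 0.1 p [164.1 654.1 237.5] F [ 0.2 -0.6  0.7] T [0.07 0.03 0.05] gap 88.2 q [ 1.29  0.26  1.61  0.    1.27 -0.04]
[[-0.001, 0.243, 0.97], [-0.002, 0.97, -0.243], [-1.0, -0.002, -0.0]] yang 1.3250276658797593
tool shift cm [  3.88 -67.45  59.5 ]
```

>>> arm_command(
  rows=[
    [0, 0, 0, -0.169, 0],
    [0, 0, 0, -0.169, 0],
    [0, -4.17, 1.69, 0, 0],
    [0, -4.17, 1.69, 0, 0],
    [0, -4.17, 1.69, 0, 0],
    [0, -4.17, 1.69, 0, 0],
    [0, -4.17, 1.69, 0, 0],
    [0, -4.17, 1.69, 0, 0],
    [0, -4.17, 1.69, 0, 0],
    [0, -4.17, 1.69, 0, 0],
    [0, -4.17, 1.69, 0, 0],
    [0, -4.17, 1.69, 0, 0],
    [0, -4.17, 1.69, 0, 0],
    [0, -4.17, 1.69, 0, 0],
    [0, -4.17, 1.69, 0, 0],
    [0, -4.17, 1.69, 0, 0],
    [0, -4.17, 1.69, 0, 0],
    [0, -4.17, 1.69, 0, 0],
    [0, -4.17, 1.69, 0, 0],
    [0, -4.17, 1.69, 0, 0],
  ],
)

```text
time_s: 2.6
eef_pos: [536.5, -66.1, 238.3]
tool_rot: [-0.072, 1.57, 0.072]
force: [0.1, -0.0, 0.4]
finger_gap: 0.5
```

Run:
```python
from st import *
show(); plan((577,-145,100))
```

```text
t 2.6 p [536.5 -66.1 238.3] F [ 0.1 -0.   0.4] T [ 0.06  0.01 -0.03] gap 0.5 q [-0.17  0.01  1.89  0.    1.24 -1.83]
[[-0.001, -0.092, 0.996], [0.0, 0.996, 0.092], [-1.0, 0.0, -0.001]] yang 1.662717984082966
tool shift cm [13.82 -8.24  3.32]
```

>>> arm_command(
  rows=[
    [3, -4.12, 1.66, 0, 0],
    [3, -4.12, 1.66, 0, 0],
    [3.9, 0, 0, 0, 0],
    [3.9, 0, 0, 0, 0],
    [0, 0, 0, 0, 0],
  ],
)

```text
time_s: 3.22
eef_pos: [573.3, -142.8, 96.5]
tool_rot: [-0.07, 1.578, 0.075]
force: [-0.2, 0.3, 0.7]
finger_gap: 0.7
```

```bash
cat > snap.py <<'E'
from st import *
import sys
tag=sys.argv[1]; boxes={"top":(int(sys.argv[2]),int(sys.argv[3])),"side":(int(sys.argv[4]),int(sys.argv[5]))}
ims=[]
for n,(u,v) in boxes.items():
    im=optics.capture(n); cv2.imwrite(f"pics/raw_{n}_{tag}.png",im)
    u0=max(0,min(512-66,u-33));v0=max(0,min(384-90,v-45))
    c=cv2.convertScaleAbs(cv2.resize(im[v0:v0+90,u0:u0+66],None,fx=6,fy=6,interpolation=cv2.INTER_CUBIC),alpha=1.6 if n=="top" else 1.4); ims.append(c); print(n,"origin",u0,v0,"x6")
cv2.imwrite(f"pics/{tag}.png",np.hstack(ims)); show()
E
python3 snap.py a 308 195 300 215
```

```text
top origin 275 150 x6
side origin 267 170 x6
t 3.33 p [ 576.9 -143.7  101. ] F [-0.3  0.7 -1.3] T [ 0.01 -0.03  0.  ] gap 0.1 q [-0.29  0.24  1.91 -0.    1.   -1.95]
[[-0.0, -0.092, 0.996], [0.0, 0.996, 0.092], [-1.0, 0.0, -0.0]] yang 1.6630729331403453
```

View pics/a.png

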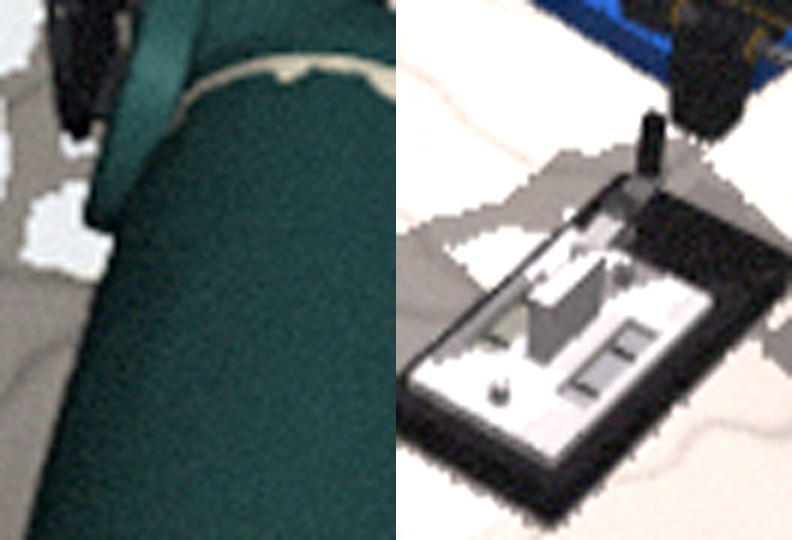

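Run:
```python
from st import *
print((proj("side",(576.9,-143.7,101))-[267,170])*6+[396,0], (proj("side",(583,-108.7,82))-[267,170])*6+[396,0])
plan((577,-145,55))
```

```text
[[708.38466    120.31053453]] [[653.97824218 112.35375566]]
tool shift cm [ 4.6  -0.14 -0.  ]
```

>>> arm_command(
  rows=[
    [2.3, 0, 0, 0, 0],
    [2.3, 0, 0, 0, 0],
    [0, 0, 0, 0, 0],
    [0, 0.6, 0, 0, 0],
    [0, 0.6, 0, 0, 0],
    [0, 0.6, 0, 0, 0],
    [0, 0.6, 0, 0, 0],
    [0, 0.6, 0, 0, 0],
    [0, 0, 0, 0, 0],
  ],
)

```text
time_s: 4.45
eef_pos: [573.3, -113.5, 54.5]
tool_rot: [-0.073, 1.571, 0.073]
force: [-1.6, -3.8, 1.7]
finger_gap: 0.5
```

```bash
python3 snap.py b 308 195 300 215
```

```text
top origin 275 150 x6
side origin 267 170 x6
t 4.55 p [ 573.7 -113.6   54.4] F [-1.4 -1.7  1. ] T [-0.25  0.19  0.03] gap 0.8 q [-0.24  0.28  1.96  0.    0.91 -1.9 ]
[[-0.001, -0.092, 0.996], [0.0, 0.996, 0.092], [-1.0, 0.0, -0.001]] yang 1.6630842703267497
```

View pics/b.png

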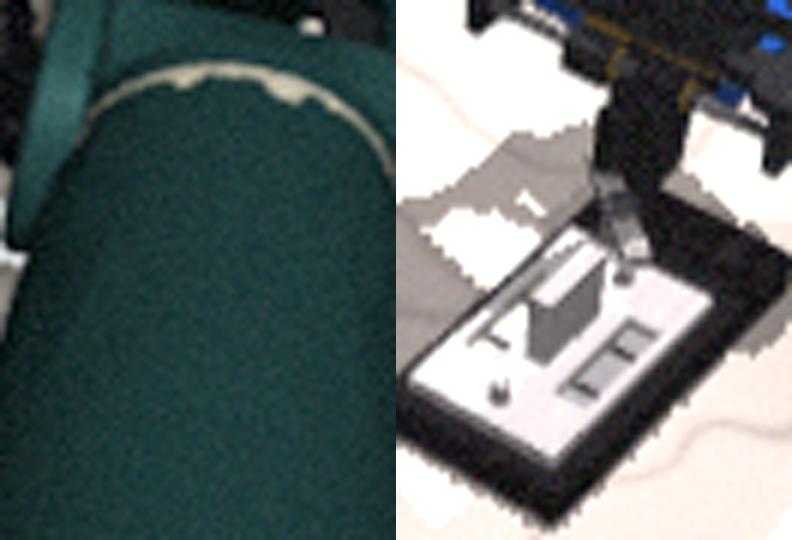

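>>> arm_command(
  rows=[
    [0, -0.5, 0, 0, 0],
    [0, 0, 1.2, 0, 0],
    [0, 0, 1.2, 0, 0],
    [0, 1.3, 0, 0, 0],
    [0, 1.5, 0, 0, 0],
    [0, 0, -0.5, 0, 0],
    [0, 0, -0.5, 0, 0],
    [0, 0, -0.5, 0, 0],
    [0, 0, -0.5, 0, 0],
    [0, 0, -0.5, 0, 0],
    [0, 0, 0, 0, 0],
  ],
)

```text
time_s: 5.92
eef_pos: [571.9, -89.7, 55.7]
tool_rot: [-0.069, 1.566, 0.073]
force: [2.3, 7.1, 1.5]
finger_gap: 0.5
```

```bash
python3 snap.py c 308 195 300 215
```

```text
top origin 275 150 x6
side origin 267 170 x6
t 6.03 p [571.9 -89.7  55.7] F [2.7 6.7 2.4] T [ 1.1  -0.35 -0.08] gap 0.3 q [-0.2   0.26  1.97  0.    0.9  -1.86]
[[0.003, -0.09, 0.996], [0.002, 0.996, 0.09], [-1.0, 0.002, 0.003]] yang 1.6613687078610513
```

View pics/c.png

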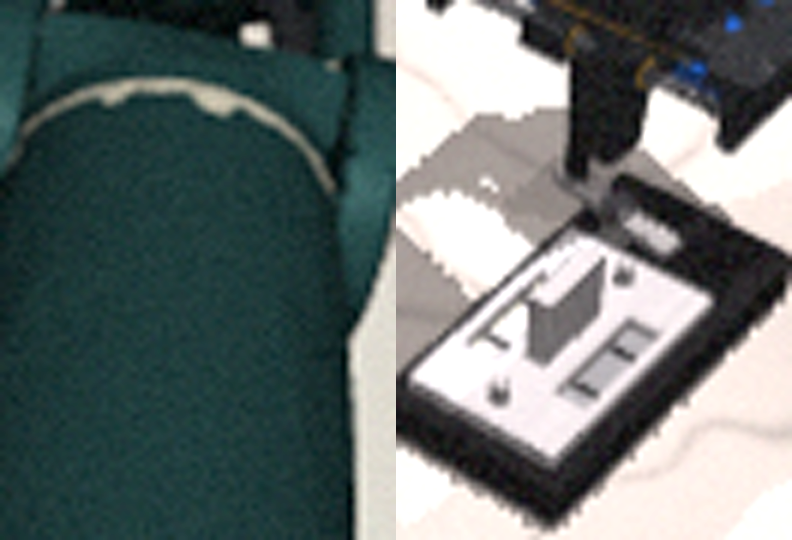

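Run:
```python
from st import *
fp=np.load("fp.npy"); o=np.load("off.npy")[:2]
for th in (1.0,1.2,1.3,1.4,1.5,1.6):
    P=[(83-36*np.cos(th),25-36*np.sin(th),46),(83,25,46),(83+30*np.cos(th),25+30*np.sin(th),47)]
    print(th,((proj("side",fixpts(fp,P))+o-[267,170])*6+[396,0]).round().tolist())
```

```text
1.0 [[649.0, 256.0], [618.0, 208.0], [593.0, 167.0]]
1.2 [[662.0, 252.0], [618.0, 208.0], [583.0, 171.0]]
1.3 [[668.0, 249.0], [618.0, 208.0], [578.0, 173.0]]
1.4 [[673.0, 246.0], [618.0, 208.0], [573.0, 175.0]]
1.5 [[678.0, 242.0], [618.0, 208.0], [569.0, 178.0]]
1.6 [[683.0, 238.0], [618.0, 208.0], [565.0, 181.0]]
```

>>> arm_command(
  rows=[
    [0, 0, -0.2, 0, 0],
    [0, 0, -0.2, 0, 0],
    [0, 0, 0, 0, 0],
  ],
)

```text
time_s: 6.4
eef_pos: [567.6, -89.7, 55.5]
tool_rot: [-0.069, 1.567, 0.073]
force: [2.3, 8.3, 1.4]
finger_gap: 0.6
```

```bash
python3 snap.py d 308 195 300 215
```

```text
top origin 275 150 x6
side origin 267 170 x6
t 6.5 p [567.6 -89.7  55.5] F [2.  8.4 2.4] T [ 1.28 -0.31 -0.09] gap 0.8 q [-0.2   0.26  1.98  0.    0.9  -1.87]
[[0.002, -0.09, 0.996], [0.003, 0.996, 0.09], [-1.0, 0.003, 0.002]] yang 1.6612881395081152
```

View pics/d.png

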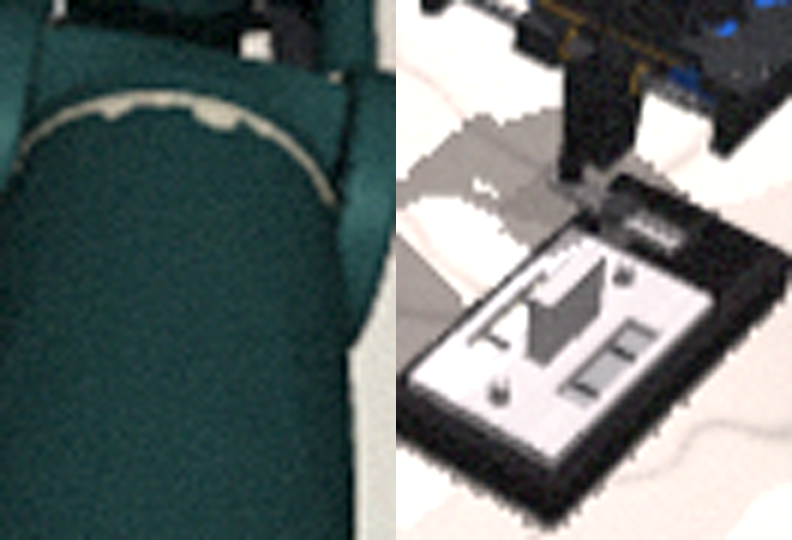

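>>> arm_command(
  rows=[
    [0, 0, 1.5, 0, 0],
    [-5, 0, 0.5, 0, 0],
    [-5, 0, 0, 0, 5],
    [0, -2.5, -5, 0, 5],
    [0, -2.5, -5, 0, 5],
    [0, 0, 0, 0, 5],
    [0, 0, 0, 0, 5],
  ],
)

```text
time_s: 7.38
eef_pos: [492.7, -149.1, 155.1]
tool_rot: [-0.072, 1.568, 0.071]
force: [-0.2, 0.6, 0.3]
finger_gap: 48.4
```

```bash
python3 snap.py e 308 195 300 215
python3 - <<'E'
from st import *
plan((473,-148,47))
E
```

```text
top origin 275 150 x6
side origin 267 170 x6
t 7.47 p [ 493.3 -148.5  155. ] F [-0.1 -0.2  0.6] T [ 0.02 -0.03  0.  ] gap 50.0 q [-0.34  0.03  2.03  0.    1.08 -2.  ]
[[0.001, -0.092, 0.996], [-0.0, 0.996, 0.092], [-1.0, -0.0, 0.001]] yang 1.6633628121416162
tool shift cm [10.8   0.24 -2.02]
```

View pics/e.png

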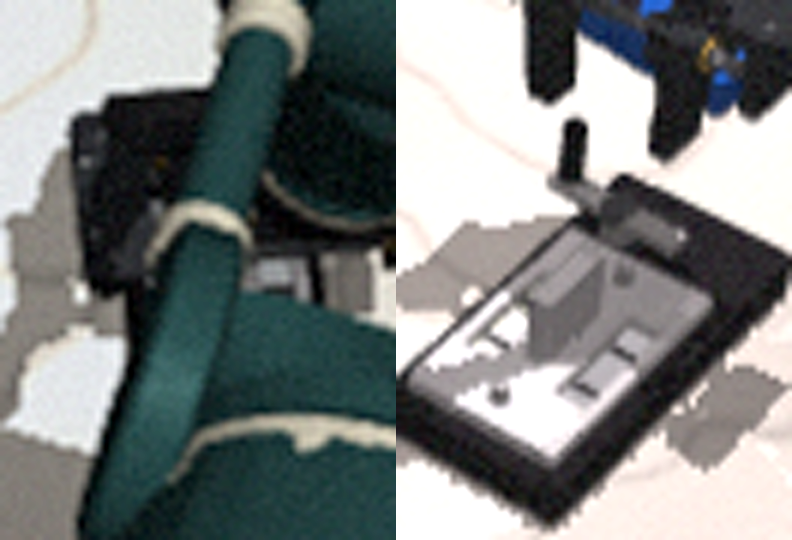

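>>> arm_command(
  rows=[
    [0, 0.24, -2.02, 0, 5],
    [3, 0, 0, 0, 5],
    [3, 0, 0, 0, 5],
    [3, 0, 0, 0, 5],
    [1.8, 0, 0, 0, 5],
    [0, 0, 0, 0, 5],
  ],
)

```text
time_s: 8.22
eef_pos: [471.2, -147.0, 45.0]
tool_rot: [-0.072, 1.573, 0.075]
force: [0.5, -0.0, -0.1]
finger_gap: 50.0
```

```bash
python3 snap.py f 308 195 300 215
python3 - <<'E'
from st import *
plan((473,-148,47))
E
```

```text
top origin 275 150 x6
side origin 267 170 x6
t 8.32 p [ 472.7 -147.8   47. ] F [-0.4 -0.3  0.1] T [ 0.02  0.01 -0.01] gap 50.1 q [-0.35  0.13  2.15  0.    0.86 -2.02]
[[0.0, -0.093, 0.996], [-0.0, 0.996, 0.093], [-1.0, -0.0, 0.0]] yang 1.6639533412928427
tool shift cm [ 0.   -0.02  0.03]
```

View pics/f.png

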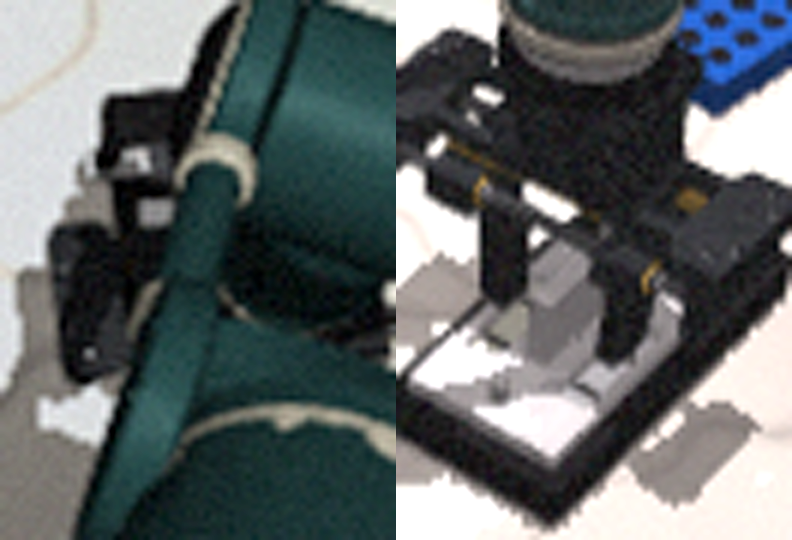

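>>> arm_command(
  rows=[
    [0, 0, 0, 0, 2.2],
    [0, 0, 0, 0, 2.2],
    [0, 0, 0, 0, 1.6],
    [0, 0, 0, 0, 1.6],
  ],
)

```text
time_s: 8.82
eef_pos: [471.8, -148.1, 47.0]
tool_rot: [-0.072, 1.569, 0.072]
force: [0.8, 0.8, -0.4]
finger_gap: 16.1
```

```bash
python3 snap.py g 308 195 300 215
```

```text
top origin 275 150 x6
side origin 267 170 x6
t 8.93 p [ 471.6 -148.1   46.8] F [ 0.4  0.3 -0.1] T [0.01 0.01 0.01] gap 15.6 q [-0.35  0.13  2.15 -0.    0.86 -2.02]
[[0.0, -0.092, 0.996], [-0.0, 0.996, 0.092], [-1.0, -0.0, 0.0]] yang 1.6628984433231215
```

View pics/g.png

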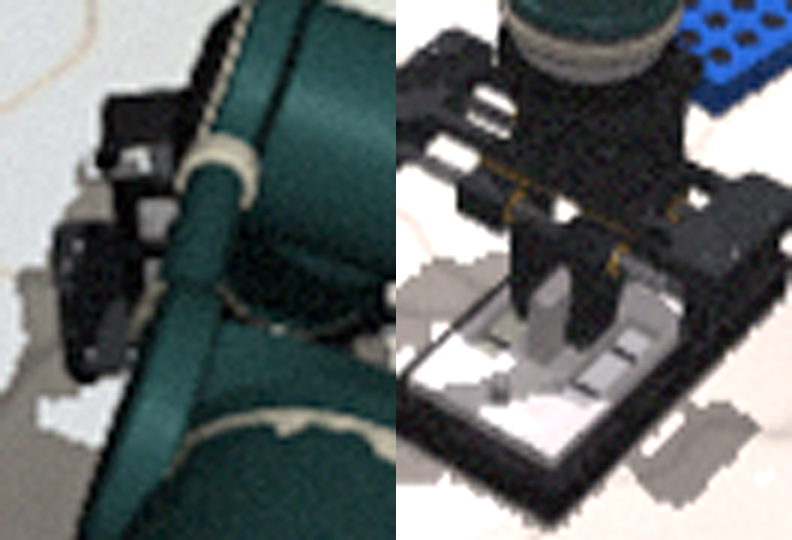

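>>> arm_command(
  rows=[
    [0, 0, 0, 0, 1.2],
    [0, 0, 0, 0, 0.6],
    [0, 0, 0, 0, 0.6],
    [0, 0, 0, 0, 0.6],
  ],
)

```text
time_s: 9.43
eef_pos: [471.7, -148.2, 46.7]
tool_rot: [-0.073, 1.57, 0.072]
force: [-0.3, -2.7, 1.1]
finger_gap: 11.5
```

Run:
```python
from st import *
show()
```

```text
t 9.43 p [ 471.7 -148.2   46.7] F [-0.3 -2.7  1.1] T [-0.29  0.05 -0.04] gap 11.5 q [-0.35  0.13  2.15 -0.    0.86 -2.02]
[[-0.0, -0.092, 0.996], [-0.0, 0.996, 0.092], [-1.0, -0.0, -0.0]] yang 1.6630778147222374
```

>>> arm_command(
  rows=[
    [0, 0, 0, 0, 0],
    [-0.2, 0, 0, 0, 0],
    [-0.2, 0, 0, 0, 0],
    [-0.2, 0, 0, 0, 0],
    [-0.2, 0, 0, 0, 0],
    [0, 0, 0, 0, 0],
  ],
)

```text
time_s: 10.18
eef_pos: [471.6, -148.0, 55.0]
tool_rot: [-0.073, 1.57, 0.072]
force: [-0.1, -2.8, -2.2]
finger_gap: 11.5
```

```bash
python3 snap.py h 308 195 300 215
```

```text
top origin 275 150 x6
side origin 267 170 x6
t 10.28 p [ 471.7 -148.1   55. ] F [ 0.3 -3.2 -1.1] T [-0.51  0.01 -0.04] gap 11.7 q [-0.35  0.12  2.15 -0.    0.87 -2.02]
[[-0.0, -0.092, 0.996], [-0.0, 0.996, 0.092], [-1.0, -0.0, -0.0]] yang 1.663024056195798
```

View pics/h.png

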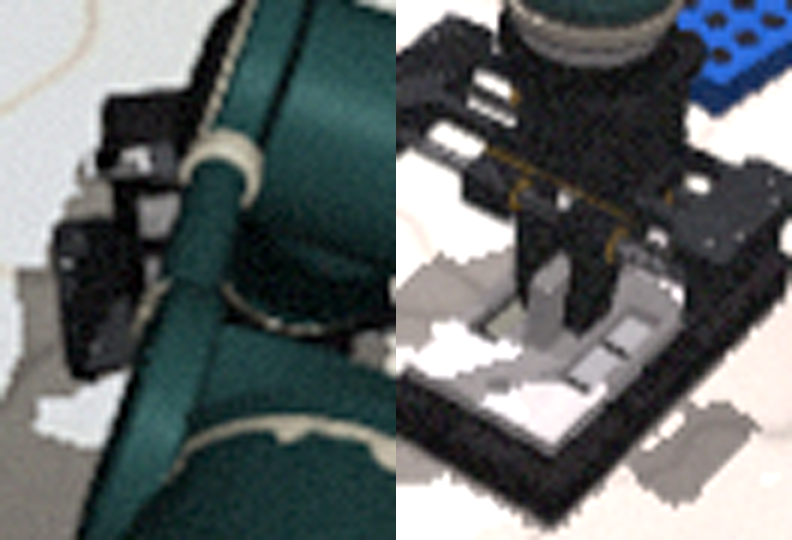

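>>> arm_command(
  rows=[
    [-0.2, -0.03, 0, 0, 0],
    [-0.3, 0, 0, 0, 0],
    [-0.3, 0, 0, 0, 0],
    [-0.3, 0, 0, 0, 0],
    [-0.4, 0, 0, 0, 0],
    [-0.5, 0, 0, 0, 0],
    [0, 0, 0, 0, 0],
  ],
)

```text
time_s: 11.15
eef_pos: [472.2, -148.4, 75.4]
tool_rot: [-0.073, 1.568, 0.072]
force: [0.1, -0.7, -2.3]
finger_gap: 12.0
```

```bash
python3 snap.py i 308 195 300 215
```

```text
top origin 275 150 x6
side origin 267 170 x6
t 11.25 p [ 471.7 -148.3   74.9] F [-0.  -0.1 -2.4] T [-0.01  0.06  0.05] gap 11.5 q [-0.35  0.09  2.14  0.    0.91 -2.02]
[[0.0, -0.092, 0.996], [-0.0, 0.996, 0.092], [-1.0, -0.0, 0.0]] yang 1.6630145541548547
```

View pics/i.png

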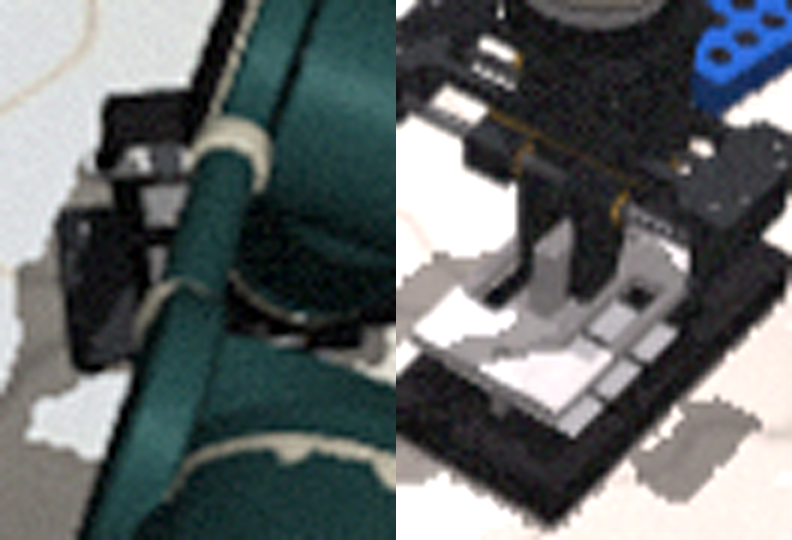

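>>> arm_command(
  rows=[
    [-1.5, 0, 0, 0, 0],
    [-3, 0, 0, 0, 0],
    [-3, 0, 0, 0, 0],
    [0, 1.5, 0.2, 0, 0],
    [0, 3, 0.45, 0, 0],
    [0, 3, 0.45, 0, 0],
    [0, 3, 0.45, 0, 0],
    [0, 3, 0.4, 0, 0],
    [0, 3, 0.4, 0, 0],
    [0, 3, 0.4, 0, 0],
    [0, 3, 0.4, 0, 0],
    [0, 3, 0.4, 0, 0],
    [0, 3, 0.4, 0, 0],
    [0, 3, 0.4, 0, 0],
    [0, 2.4, 0.3, 0, 0],
    [0, 1.5, 0.2, 0, 0],
    [0, 0, 0, 0.056, 0],
    [0, 0, 0, 0.056, 0],
    [0, 0, 0, 0, 0],
  ],
)

```text
time_s: 13.62
eef_pos: [486.7, 208.7, 149.0]
tool_rot: [0.015, 1.572, -0.015]
force: [0.2, -0.7, -1.8]
finger_gap: 12.0
```

```bash
python3 snap.py j 205 195 225 160
python3 - <<'E'
from st import *
plan((487,179,122))
E
```

```text
top origin 172 150 x6
side origin 192 115 x6
t 13.72 p [486.9 208.6 149.2] F [ 0.2 -0.2 -2.1] T [-0.02  0.    0.  ] gap 11.8 q [ 0.36  0.07  2.01 -0.    1.07 -1.19]
[[-0.001, 0.019, 1.0], [-0.0, 1.0, -0.019], [-1.0, -0.0, -0.001]] yang 1.551905374452939
tool shift cm [ 2.72 -2.95  0.07]
```

View pics/j.png

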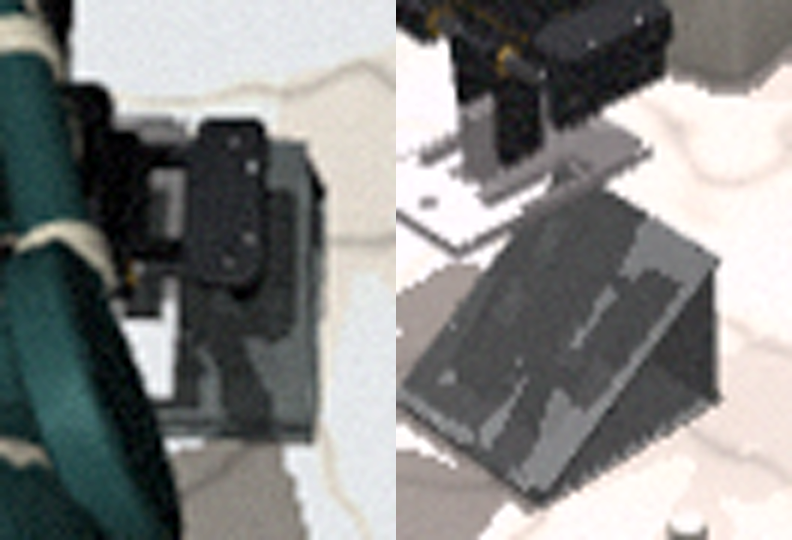

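>>> arm_command(
  rows=[
    [0, -1.5, 0, 0, 0],
    [0, -1.45, 0.1, 0, 0],
    [1.3, 0, 0, 0, 0],
    [1.4, 0, 0, 0, 0],
    [0, 0, 0, 0, 0],
  ],
)

```text
time_s: 14.35
eef_pos: [486.1, 178.7, 120.4]
tool_rot: [0.015, 1.575, -0.017]
force: [0.5, 0.3, -2.8]
finger_gap: 11.5
```

```bash
python3 snap.py k 205 195 225 160
python3 - <<'E'
from st import *
o=np.load("off.npy").reshape(2,2)
rp=np.load("rp.npy"); print(rp)
# project plate corners given held pose
s,R=st(); g=s["eef_pos"]-19*R[:,0]
im=cv2.imread("pics/k.png")
for n,c0,i,kx in(("top",(172,150),1,0),("side",(192,115),0,396)):
    P=np.array([g+a*R[:,2]+b*R[:,1]+36*R[:,0] for a,b in((65,40),(65,-40),(-65,-40),(-65,40))])
    P[:,2]=g[2]-28
    q=(proj(n,P)+o[i]-c0+.5)*6-.5+[kx,0]; cv2.polylines(im,[q.round().astype(np.int32)],True,(0,0,255),1)
    q=(proj(n,restpts(rp,[(0,60,0),(150,60,0),(150,-60,0),(0,-60,0)]))+o[i]-c0+.5)*6-.5+[kx,0]; cv2.polylines(im,[q.round().astype(np.int32)],True,(0,255,0),1)
cv2.imwrite("pics/k2.png",im)
E
```

```text
top origin 172 150 x6
side origin 192 115 x6
t 14.45 p [487.4 179.2 122. ] F [ 0.3 -0.2 -3.1] T [-0.02 -0.03  0.01] gap 12.0 q [ 0.3   0.08  2.05  0.    1.02 -1.25]
[[-0.001, 0.02, 1.0], [-0.0, 1.0, -0.02], [-1.0, -0.0, -0.001]] yang 1.551220143457191
[ 4.29726504e+02  1.79985336e+02 -2.47781477e-02  1.04977127e+01]
```

View pics/k2.png

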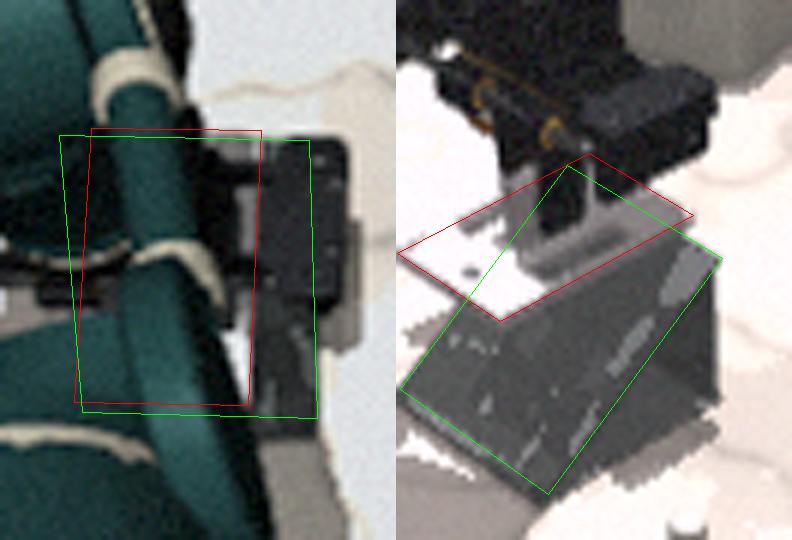

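>>> arm_command(
  rows=[
    [0.5, 0, 0, 0, 0],
    [0.5, 0, 0, 0, 0],
    [0.3, 0, -0.17, 0, 0],
    [0.3, 0, -0.17, 0, 0],
    [0, 0, 0, 0, 0],
  ],
)

```text
time_s: 15.08
eef_pos: [485.6, 179.5, 107.5]
tool_rot: [0.016, 1.568, -0.015]
force: [3.8, -0.5, 1.7]
finger_gap: 11.7
```

```bash
python3 snap.py l 205 195 225 160
```

```text
top origin 172 150 x6
side origin 192 115 x6
t 15.18 p [485.4 179.5 107.4] F [ 2.2 -0.6  2.1] T [ 0.09 -0.72  0.02] gap 11.6 q [ 0.31  0.09  2.07 -0.    0.98 -1.24]
[[0.002, 0.02, 1.0], [0.001, 1.0, -0.02], [-1.0, 0.001, 0.002]] yang 1.5510285061914622
```

View pics/l.png

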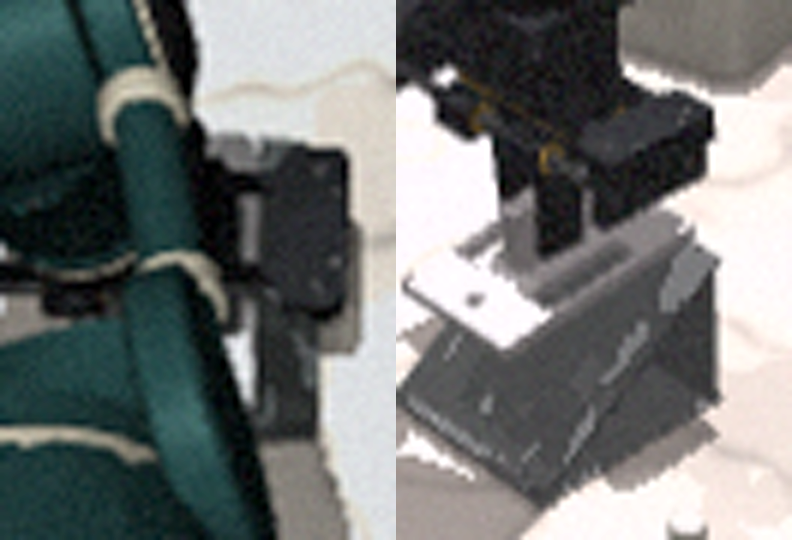

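>>> arm_command(
  rows=[
    [0.3, 0, -0.2, 0, 0],
    [0.3, 0, -0.2, 0, 0],
    [0.3, 0, -0.13, 0, 0],
    [0.3, 0, -0.12, 0, 0],
    [0, 0, 0, 0, 0],
  ],
)

```text
time_s: 15.8
eef_pos: [476.7, 179.1, 93.9]
tool_rot: [0.015, 1.573, -0.016]
force: [-1.3, 0.7, 2.6]
finger_gap: 11.7
```

```bash
python3 snap.py m 205 195 225 160
```

```text
top origin 172 150 x6
side origin 192 115 x6
t 15.9 p [476.8 179.1  94. ] F [-1.7  1.   1.1] T [0.   0.05 0.02] gap 12.0 q [ 0.31  0.09  2.09  0.    0.96 -1.24]
[[-0.003, 0.02, 1.0], [-0.001, 1.0, -0.02], [-1.0, -0.001, -0.002]] yang 1.5509763081653736
```

View pics/m.png

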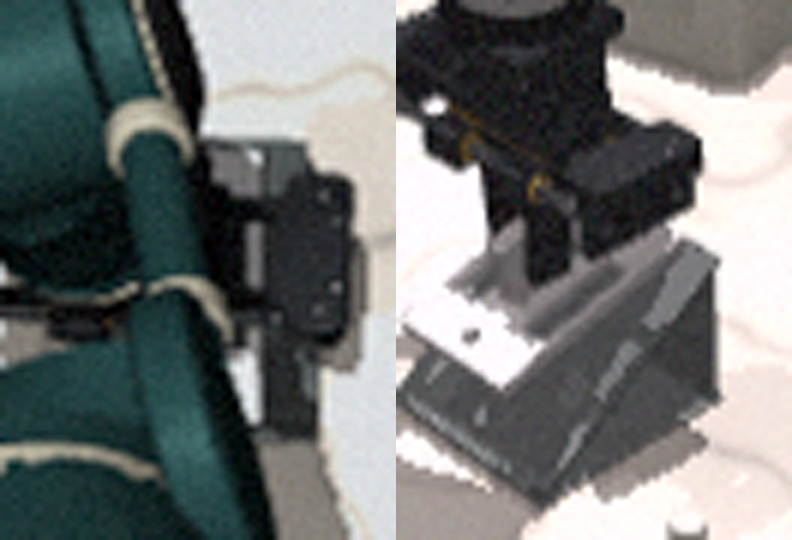

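>>> arm_command(
  rows=[
    [0.4, 0, -0.1, 0, 0],
    [0.4, 0, -0.1, 0, 0],
    [0.4, 0, -0.1, 0, 0],
    [0.4, 0, -0.1, 0, 0],
    [0, 0, 0, 0, 0],
  ],
)

```text
time_s: 16.52
eef_pos: [473.6, 179.4, 78.2]
tool_rot: [0.016, 1.571, -0.016]
force: [-0.0, -0.1, 2.1]
finger_gap: 11.6
```

```bash
python3 snap.py n 205 195 225 160
```

```text
top origin 172 150 x6
side origin 192 115 x6
t 16.62 p [473.6 179.4  78.4] F [-0.5 -0.8  1.3] T [-0.02 -0.16 -0.02] gap 11.9 q [ 0.31  0.11  2.11  0.    0.93 -1.24]
[[-0.001, 0.02, 1.0], [-0.0, 1.0, -0.02], [-1.0, -0.0, -0.001]] yang 1.5509999310590994
```

View pics/n.png

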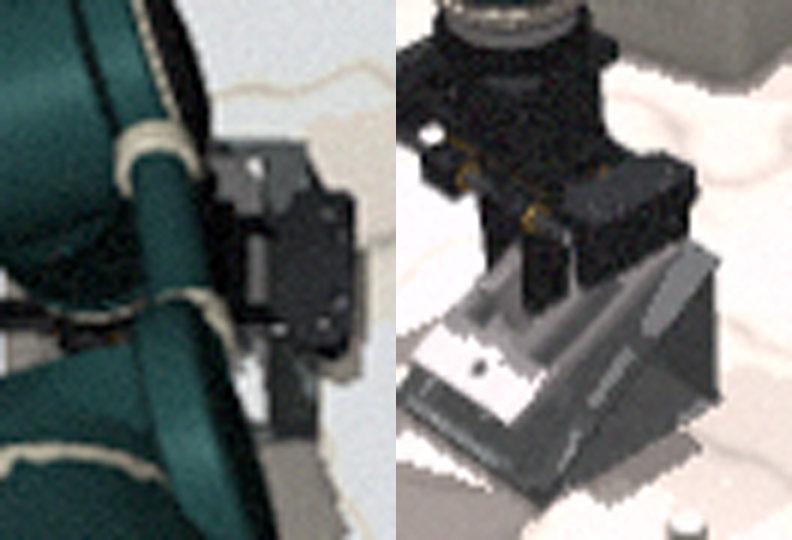

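>>> arm_command(
  rows=[
    [0.3, 0, -0.1, 0, 0],
    [0.3, 0, -0.1, 0, 0],
    [0.3, 0, -0.1, 0, 0],
    [0.2, 0, 0, 0, 0],
    [0, 0, 0, 0, 0],
  ],
)

```text
time_s: 17.25
eef_pos: [470.6, 179.4, 67.4]
tool_rot: [0.015, 1.571, -0.016]
force: [-0.5, 0.7, 2.3]
finger_gap: 12.2
```

```bash
python3 snap.py o 205 195 225 160
```

```text
top origin 172 150 x6
side origin 192 115 x6
t 17.35 p [470.6 179.5  67.5] F [-0.3  0.1  2.2] T [ 0.02 -0.15 -0.01] gap 11.9 q [ 0.31  0.12  2.12  0.    0.9  -1.24]
[[-0.001, 0.02, 1.0], [-0.0, 1.0, -0.02], [-1.0, -0.0, -0.001]] yang 1.5510656474486477
```

View pics/o.png

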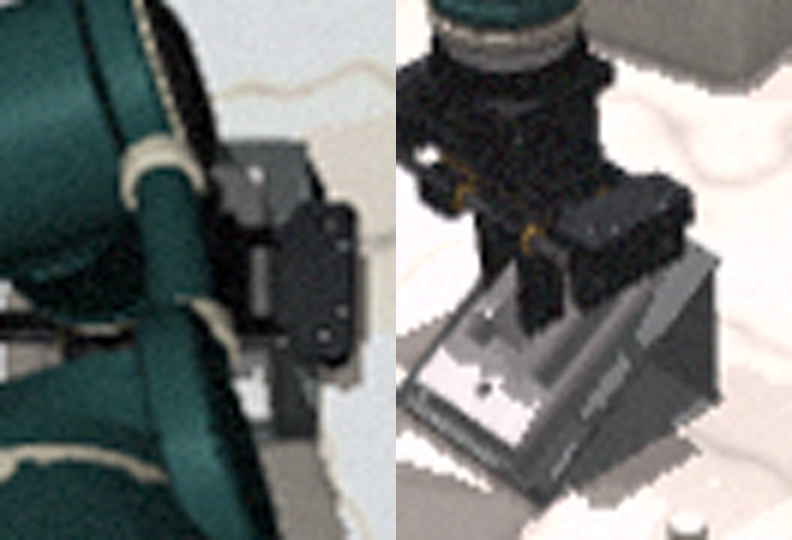

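>>> arm_command(
  rows=[
    [0.15, 0, 0, 0, 0],
    [0.15, 0, 0, 0, 0],
    [0, 0, 0, 0, 0],
  ],
)

```text
time_s: 17.73
eef_pos: [471.0, 179.5, 64.7]
tool_rot: [0.016, 1.571, -0.016]
force: [-0.8, 0.2, 2.6]
finger_gap: 11.4
```

>>> arm_command(
  rows=[
    [0.1, 0, 0, 0, 0],
    [0, 0, 0, 0, 0],
  ],
)

```text
time_s: 17.98
eef_pos: [471.0, 179.5, 63.7]
tool_rot: [0.016, 1.571, -0.016]
force: [-1.0, -0.5, 2.5]
finger_gap: 11.9
```

>>> arm_command(
  rows=[
    [0.1, 0, 0, 0, 0],
    [0.1, 0, 0, 0, 0],
    [0, 0, 0, 0, 0],
  ],
)

```text
time_s: 18.35
eef_pos: [471.1, 179.5, 62.5]
tool_rot: [0.016, 1.571, -0.016]
force: [-2.6, -1.2, 9.5]
finger_gap: 11.8
```

```bash
python3 snap.py p 205 195 225 160
```

```text
top origin 172 150 x6
side origin 192 115 x6
t 18.45 p [471.1 179.5  62.5] F [-3.  -0.7  8.9] T [-0.26  0.06 -0.05] gap 12.0 q [ 0.31  0.13  2.13 -0.    0.89 -1.24]
[[0.0, 0.02, 1.0], [-0.0, 1.0, -0.02], [-1.0, -0.0, 0.0]] yang 1.551053958209576
```

View pics/p.png

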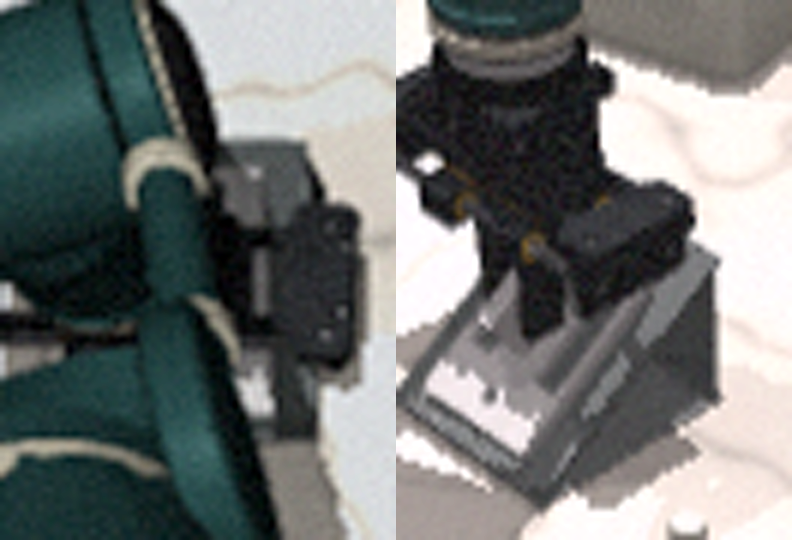

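>>> arm_command(
  rows=[
    [0.11, 0, -0.165, 0, 0],
    [0.11, 0, -0.165, 0, 0],
    [0.11, 0, -0.165, 0, 0],
    [0, 0, 0, 0, 0],
  ],
)

```text
time_s: 18.95
eef_pos: [467.2, 180.1, 59.8]
tool_rot: [0.016, 1.568, -0.015]
force: [-0.7, 0.4, 8.8]
finger_gap: 11.9
```

>>> arm_command(
  rows=[
    [0.055, 0, -0.08, 0, 0],
    [0, 0, 0, 0, 0],
  ],
)

```text
time_s: 19.2
eef_pos: [466.9, 180.1, 59.5]
tool_rot: [0.017, 1.567, -0.015]
force: [-0.8, 0.6, 10.5]
finger_gap: 11.7
```

>>> arm_command(
  rows=[
    [0.055, 0, -0.08, 0, 0],
    [0, 0, 0, 0, 0],
  ],
)

```text
time_s: 19.45
eef_pos: [465.9, 180.2, 58.9]
tool_rot: [0.017, 1.568, -0.015]
force: [-0.9, -0.9, 10.2]
finger_gap: 11.9
```

>>> arm_command(
  rows=[
    [0.055, 0, -0.08, 0, 0],
    [0.055, 0, -0.08, 0, 0],
    [0, 0, 0, 0, 0],
  ],
)

```text
time_s: 19.82
eef_pos: [465.1, 180.3, 58.3]
tool_rot: [0.017, 1.566, -0.015]
force: [-0.0, -0.4, 11.7]
finger_gap: 11.7
```

```bash
python3 snap.py q 205 195 225 160
```

```text
top origin 172 150 x6
side origin 192 115 x6
t 19.93 p [465.1 180.3  58.3] F [ 0.4  0.2 11.3] T [-0.2  -0.25 -0.06] gap 11.4 q [ 0.32  0.12  2.14 -0.    0.88 -1.23]
[[0.004, 0.02, 1.0], [0.001, 1.0, -0.02], [-1.0, 0.001, 0.004]] yang 1.5509363964659266
```

View pics/q.png

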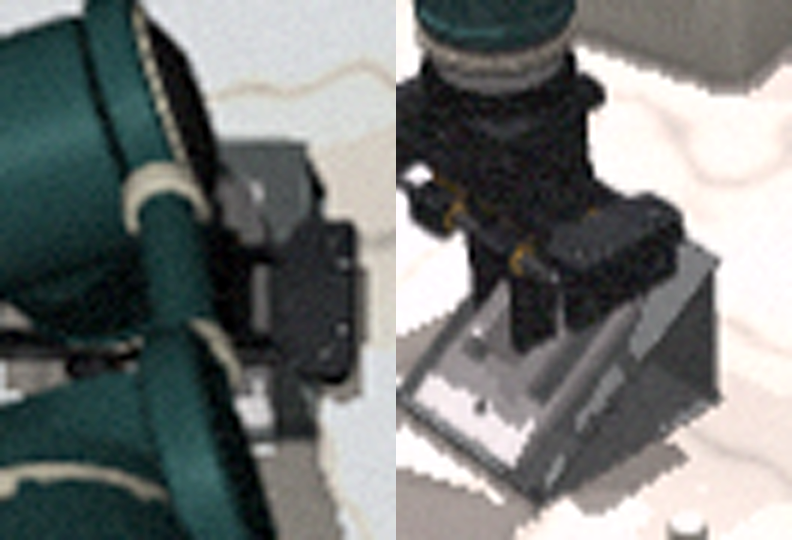

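>>> arm_command(
  rows=[
    [0.05, 0, -0.08, 0, 0],
    [0.05, 0, -0.08, 0, 0],
    [0, 0, 0, 0, 0],
  ],
)

```text
time_s: 20.3
eef_pos: [465.1, 180.3, 58.3]
tool_rot: [0.016, 1.563, -0.014]
force: [2.4, -1.9, 13.8]
finger_gap: 11.6
```

>>> arm_command(
  rows=[
    [0.05, 0, -0.08, 0, 0],
    [0.05, 0, -0.08, 0, 0],
    [0, 0, 0, 0, 0],
  ],
)

```text
time_s: 20.68
eef_pos: [465.1, 180.3, 58.3]
tool_rot: [0.016, 1.56, -0.014]
force: [4.9, -3.8, 16.0]
finger_gap: 12.2
```

Run:
```python
from st import *
im=optics.capture("side"); cv2.imwrite("pics/raw_side_r.png",im)
cv2.imwrite("pics/r.png",cv2.convertScaleAbs(cv2.resize(im[150:205,185:260],None,fx=10,fy=10,interpolation=cv2.INTER_CUBIC),alpha=1.4)); show()
```

```text
t 20.73 p [465.1 180.3  58.2] F [ 3.4 -4.  16.2] T [-0.71 -0.73 -0.06] gap 11.8 q [ 0.32  0.12  2.15 -0.    0.87 -1.23]
[[0.011, 0.019, 1.0], [0.001, 1.0, -0.019], [-1.0, 0.002, 0.011]] yang 1.5514237986165758
```

View pics/r.png

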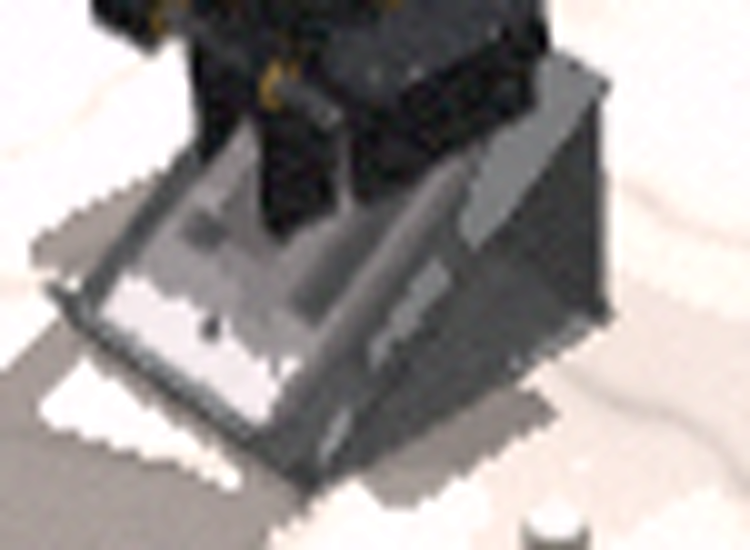

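>>> arm_command(
  rows=[
    [-0.1, 0, 0.16, 0, 0],
    [0, 0, 0, 0, 0],
    [0, 0, 0, 0, 1.5],
    [0, 0, 0, 0, 3],
    [0, 0, 0, 0, 5],
    [0, 0, 0, 0, 5],
  ],
)

```text
time_s: 21.48
eef_pos: [460.5, 179.5, 54.6]
tool_rot: [0.015, 1.572, -0.016]
force: [0.3, -0.1, 0.1]
finger_gap: 42.9
```

```bash
python3 snap.py s 205 195 225 160
```

```text
top origin 172 150 x6
side origin 192 115 x6
t 21.57 p [460.8 179.6  54.8] F [-0.2  0.9  0.4] T [-0.04 -0.01 -0.01] gap 49.4 q [ 0.32  0.12  2.15  0.    0.87 -1.23]
[[-0.001, 0.02, 1.0], [-0.0, 1.0, -0.02], [-1.0, -0.0, -0.001]] yang 1.5511248639297188
```

View pics/s.png

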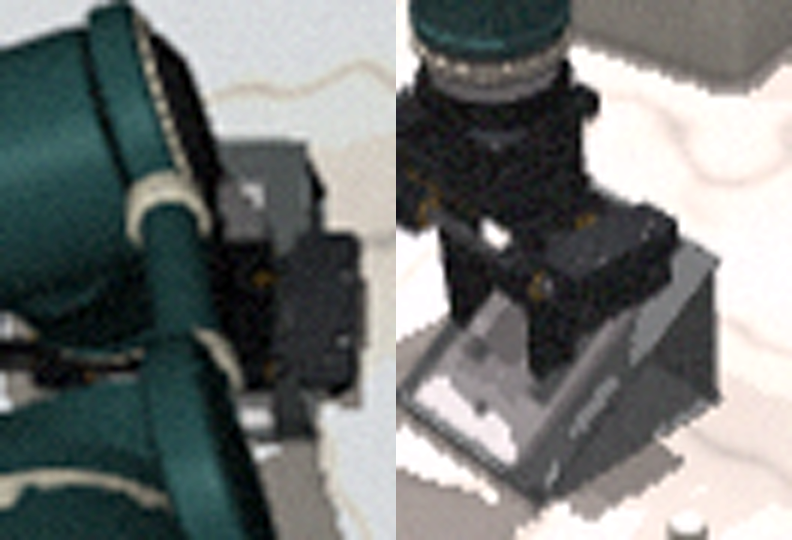

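Released, no contact force. Raise and inspect.

>>> arm_command(
  rows=[
    [-2, 0, 0, 0, 5],
    [-4, 0, 0, 0, 5],
    [-5, 0, 0, 0, 5],
    [-5, 0, 0, 0, 5],
    [0, 5, -3, 0, 5],
    [0, 5, -3, 0, 5],
    [0, 5, -3, 0, 5],
    [0, 5, -3, 0, 5],
    [0, 5, 0, 0, 5],
    [0, 5, 0, 0, 5],
    [0, 5, 0, 0, 5],
    [0, 0, 0, 0, 5],
  ],
)

```text
time_s: 23.08
eef_pos: [347.5, 534.8, 214.3]
tool_rot: [0.013, 1.571, -0.013]
force: [0.8, -0.6, -0.5]
finger_gap: 49.8
```

```bash
python3 snap.py t 205 195 225 160
python3 - <<'E'
from st import *
o=np.load("off.npy").reshape(2,2); rp=np.load("rp.npy"); out=[]
for n,c0,w,i in(("top",(172,160),(60,80),1),("side",(192,125),(70,80),0)):
    im=cv2.imread(f"pics/raw_{n}_t.png")[c0[1]:c0[1]+80,c0[0]:c0[0]+w[0]]
    im=cv2.convertScaleAbs(cv2.resize(im,None,fx=6,fy=6,interpolation=cv2.INTER_CUBIC),alpha=1.4)
    for L,c in(([(0,60,0),(150,60,0),(150,-60,0),(0,-60,0)],(0,255,0)),([(0,40,8),(130,40,8),(130,-40,8),(0,-40,8)],(0,0,255))):
        q=(proj(n,restpts(rp,L))+o[i]-c0+.5)*6-.5; cv2.polylines(im,[q.round().astype(np.int32)],True,c,1)
    out.append(im)
cv2.imwrite("pics/t2.png",np.hstack(out))
E
```

```text
top origin 172 150 x6
side origin 192 115 x6
t 23.18 p [347.7 531.7 214.4] F [-0.5  0.   0.4] T [0.01 0.01 0.03] gap 50.0 q [ 0.95  0.21  1.72 -0.    1.22 -0.6 ]
[[-0.001, 0.019, 1.0], [-0.002, 1.0, -0.019], [-1.0, -0.002, -0.001]] yang 1.551932177781577
```

View pics/t2.png

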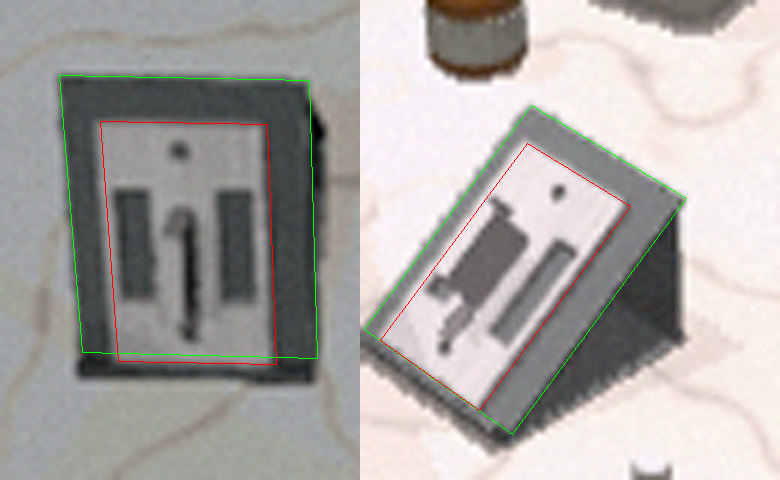

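View pics/raw_side_t.png

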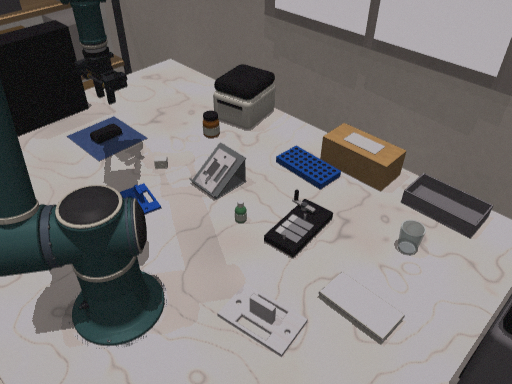

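View pics/t.png

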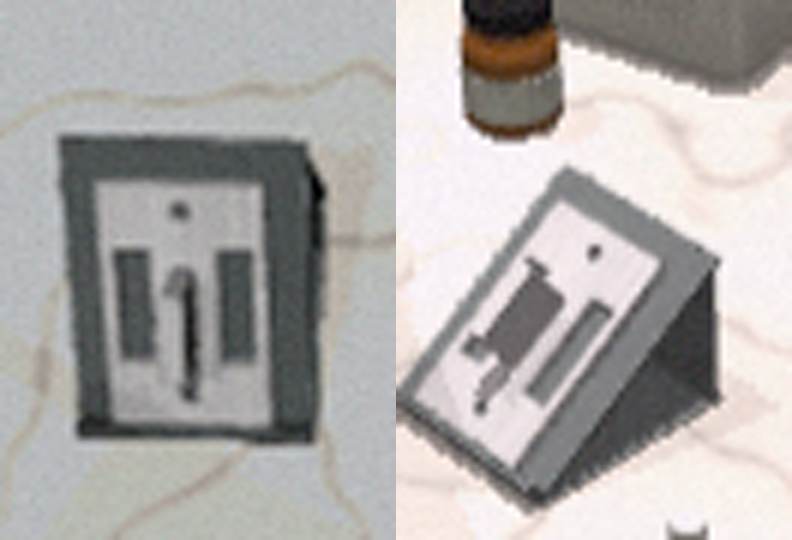

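Run:
```python
from st import *
fp=np.load("fp.npy"); o=np.load("off.npy").reshape(2,2); out=[]
for n,c0,i in(("top",(275,150),1),("side",(267,180),0)):
    im=cv2.imread(f"pics/raw_{n}_t.png")[c0[1]:c0[1]+85,c0[0]:c0[0]+66]
    im=cv2.convertScaleAbs(cv2.resize(im,None,fx=6,fy=6,interpolation=cv2.INTER_CUBIC),alpha=1.5)
    for th,c in((1.3,(0,0,255)),(1.6,(0,255,0))):
        P=[(83-36*np.cos(th),25-36*np.sin(th),46),(83+30*np.cos(th),25+30*np.sin(th),47)]
        q=((proj(n,fixpts(fp,P))+o[i]-c0+.5)*6-.5).round().astype(np.int32); cv2.polylines(im,[q],False,c,1)
    out.append(im)
cv2.imwrite("pics/u.png",np.hstack(out))
```

```text
(no output)
```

View pics/u.png

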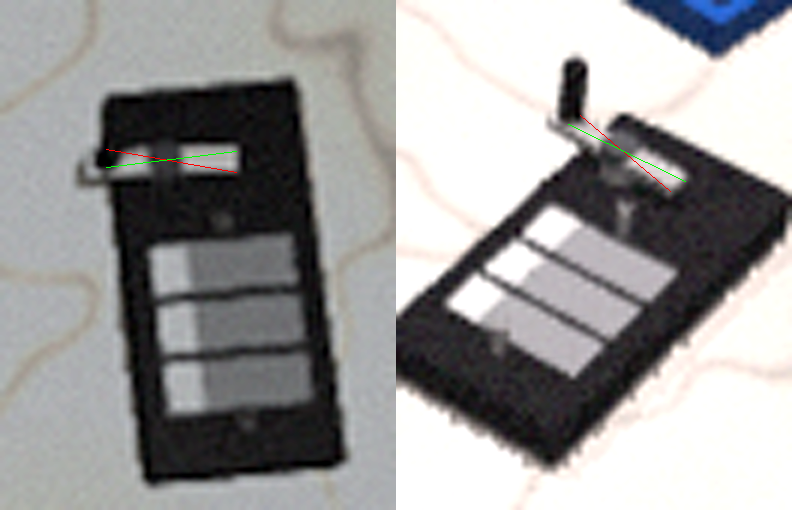

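```bash
python3 -c "
from plant import env; print(env.hand_in())"
```

```text
the job is handed in; nothing more can be done
None
```

The job is done and handed in at about 23 s of the 53 s allowed. The hand-in reports no verdict, so the results below come from my own last checks.

- **Latch:** I pushed the knob aside with the closed fingers. The last pictures put the latch at about 1.55 rad, past the 1.3 rad that counts as fully aside, and it stayed open.
- **Lift:** I gripped the plate by its rib and raised it level off the dowels. Sideways force stayed around 3 N, and the slides are still in the fixture.
- **Placing:** The tool cannot tilt. I laid the plate's upper end on the slope first and lowered it, letting it turn in the grip until it lay flat. I then slid it down until it stopped at the ledge, and only then let go.
- **Last pictures:** The plate matches its expected outline in both views: flat, lower edge at the ledge, with a margin on both sides. The gripper is clear and reads no force. The other things look unmoved by eye; I did not re-measure them.
- **Disagreements:**
  - The free two-view fit put the fixture 3.6 to 6.5 mm and the rest 5.6 to 9.8 mm lower than the stated heights, so I used the stated heights instead. The first contacts with the rest came within a few mm of where those predicted.
  - The plate stopped against the ledge about 2 mm further up than my estimate.
  - There was a steady force of about 8 N while swinging the latch, probably a finger brushing its pivot.

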